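# Call the apprentice and point out the next soldering job

## Task

At the goldsmith's bench, press the call button fully down and let it spring back, to summon the apprentice. Then show what goes where: with the gripper pointing down and its fingertips a couple of centimetres above, point at the square stone seat on the bangle for two seconds, then point in the same way at the middle of the empty round soldering block and finish while still pointing there. Touch nothing but the button, and pick nothing up.

Things in the scene. Friction and masses are not known exactly. Their poses are not given: they have to be found in the camera images.
- call_top (a point): centre of the top face of the call button: a plain steel push button 34 mm across in a round black housing, the only button on the bench. Its top stands 22 mm above the bench; the housing is 50 mm across and 12 mm high. It moves straight down, 6 mm of travel, spring return, about 5 N fully down. It may stand at the robot's left or right
- call (a joint): travel of the call button: 0 up, 0.006 m fully down
- seat_bangle: loose brass bangle (wire hoop) lying flat, 80 mm outside diameter, wire 8 mm thick, with a square stone seat (a 24 x 24 mm box, 16 mm high) on its wire. Origin on the bench at the centre of the hoop; the seat is centred 36 mm from it along the bangle's own +x. It may lie at any yaw
- seat_top (a point): centre of the top of the bangle's square stone seat, 16 mm above the bench
- free_block: the empty soldering block: a fixed dark wooden disc 110 mm across and 16 mm high, nothing on it; origin at the centre of its underside. Two more discs of the same look carry a crucible and a bell
- free_block_top (a point): centre of the top face of the empty block, 16 mm above the bench
- crucible: white ceramic bowl, 68 mm across, 35 mm high, loose on another soldering block, so that its rim is 51 mm above the bench; origin at the centre of its underside
- bell: brass bell-shaped pendant, 36 mm across, 40 mm high, loose on the third soldering block, top 56 mm above the bench; origin at the centre of its underside
- plain_bangle: loose plain brass bangle without a seat, 80 mm outside diameter, 8 mm thick, lying flat; origin on the bench at its centre
- small_bangle: loose plain brass bangle without a seat, 58 mm outside diameter, 8 mm thick, lying flat; origin on the bench at its centre
- flux_bottle: upright amber glass bottle with a black cap, 38 mm across, 75 mm high; origin at the centre of its underside. It stands on the other side of the robot from the button
- mallet: hammer lying at the right edge of the work, lower than 40 mm; origin on the bench under it
- tweezers: steel tweezers 130 mm long lying at the left edge of the work, lower than 15 mm; origin on the bench under their middle
Mind the look-alikes: they are no part of the job. Leave any turquoise look-alike of the seat_bangle alone.

How it is judged:
By the outcome, as a careful person would: the job done as asked, in the order asked, and still so for the second after the job is handed in, with the robot touching nothing.
It also fails if it takes over 51 s, if anything falls off the work surface, if the arm or the gripper's body presses on something with over 40 N, if the wrist force passes 120 N, or if a joint passes its speed limit or range.

## Robot

A 6-joint arm with a two-finger parallel gripper is mounted at the origin on the work surface. World frame = base frame: x ahead of the robot, y to its left, z up, the work surface at z = 0. Lengths are in m, angles in degrees, forces in N, time in s.
With the tool pointing down it reaches from about 0.375 to 0.9 m from the base axis. Payload 3.1 kg.
Tool frame: the origin (TCP) lies between the finger pads, 19 mm behind the fingertips; this is the grasp point; z points along the fingers, y is the line along which they close (so a half turn about z gives the same grasp; the last joint's range is limited). The gripper opens to 87 mm and grips with 3 to 60 N. Pads are 19 mm wide; open, the fingers measure 117 mm over their backs; the gripper's body (75 mm by 190 mm) begins 51 mm behind the grasp point.
Start: joints at [-79.154, 30.224, 82.088, -0, 67.689, -10.227], TCP at [0.225, -0.583, 0.241] pointing down, gripper open.
Joint ranges: [-176.69, 176.69], [-43.24, 126.21], [12.49, 139.97], [-82, 262], [0, 151.66], [-163.58, 163.58]. Speed limits (degrees/s): [159.86, 159.86, 180, 180, 180, 180].

## Interface

Orientations are given as a 3x3 rotation matrix whose columns are the frame's x, y, z axes.
In Python, from rig import bot, capture, camera_model gives the robot as it stands.
- The arm moves only by the tool apply_moves, never from a script. Its argument "plan" is text: rows parted by semicolons, each of 6 numbers parted by spaces: the shift along the tool's x, y, z in units of 0.05 m (1.0 is 0.05 m), then the turn, a rotation vector about the tool's x, y, z in units of 360 degrees (1.0 is 360 degrees). In form: dx dy dz ax ay az; .... A call has 1 to 10 rows; each row shifts and turns the commanded pose from where the row before left it, along the tool's axes as they then stand; what a row does not reach is not made up. A row lasts 1/12 s, in which the tool goes at most 41.7 mm and 7.16 degrees, less where a joint would pass 70% of its speed; a pose out of reach is approached as far as the arm can. A call with a number of a shift or a turn outside -1 to 1 is refused whole. A call with a gripper value outside its range is refused whole. "gripper" is the gripper command: -1 is shut, 1 is fully open, values between are in proportion, set as the call begins (left out, the last holds). The fingers move at their own pace and stop on an object; the grip force is fixed at half the most. Time passes only in rows, so rows that do not move let the fingers close. It gives the time, the measured TCP pose, the force, the opening and the grip force at its end, in the units of the state.
- bot.read_state(): the state, without advancing time (a new reading comes with each control period).
- capture(name): name is "scene" or "top" or "wrist"; returns the picture (384x512x3 uint8, red, green, blue); there is no depth.
- camera_model(name): a dict with "vertical_fov" (degrees; the focal length in pixels is half the picture's height over the tangent of half this angle, whatever the lens; pixels are square), "cx", "cy" (the principal point, pixels), "position" and "rotation" of the camera in the world; the wrist camera has in their place "hand_eye" (4x4, takes a point from camera to tool coordinates, whose origin is the TCP and whose axes are the flange's). Camera axes: x right, y down, z forward; pixel columns grow to the right and rows downward; lengths in m; the calibration is good to about 2 mm. A picture is of the moment at which its call begins: read the wrist's pose just before it. camera_model takes no time and is no camera call.
- bot.hand_in(): hands the job in; it is judged then, once.
The state is a dict: "time_s": time; "joint_positions": joint angles; "qvel": joint speeds; "tau": joint torques, N m; "position": TCP position; "tcp_rot": TCP orientation; "force": force on the tool from outside, world axes, zero at the start; "moment": the same for the moment, N m; "opening": opening from 0.0 (shut) to 1.0 (fully open); "grasp_force": force on a finger pad.
Only numpy, scipy, OpenCV 4.12 (cv2) and the standard library are available. Lean on these libraries where they do the work, as an engineer would, in place of code of your own. Each camera call takes 0.05 s, during which the arm holds its last target. There are 200 camera calls.

## Working session

There is one attempt and no reset: what is moved stays moved. The work goes in short steps, Python scripts to look and compute and a tool call to move; the robot and the scene stay as the last step left them, time stands still between calls to the robot, and variables do not carry over. Pictures are saved under pics/ and viewed, at most 10 in all, crops included, and the job is handed in when it is done.

Besides the shell and the picture viewer there is one more tool, called after ">>>" as name(argument=value, ...) on one line, values as JSON. apply_moves: Moves the arm, as the interface text tells. Its arguments: {"type":"object","properties":{"plan":{"type":"string"},"gripper":{"type":"number"}},"required":["plan"]}

```bash
mkdir -p pics; ls; python3 - <<'E'
from rig import bot,capture,camera_model
import cv2
for n in("top","scene"):
    cv2.imwrite(f"pics/{n}0.png",capture(n)[:,:,::-1]); print(n,camera_model(n))
print(camera_model("wrist"))
s=bot.read_state(); print(s)
E
```

```text
pics
top {'vertical_fov': 51.27795200794379, 'cx': 256.6518551767504, 'cy': 199.00499882360023, 'position': array([ 0.29210379, -0.01656538,  1.10454999]), 'rotation': array([[-0.08319096, -0.97388587,  0.21124765],
       [-0.99652965,  0.08189897, -0.01487359],
       [-0.00281579, -0.21175189, -0.9773194 ]])}
scene {'vertical_fov': 51.5314909907357, 'cx': 256.04303349222573, 'cy': 191.0678881145096, 'position': array([1.09593658, 0.55339103, 0.76659047]), 'rotation': array([[-0.70811857,  0.45094102, -0.54334178],
       [ 0.70589034,  0.47056389, -0.52942275],
       [ 0.01693859, -0.7584338 , -0.65152993]])}
{'vertical_fov': 64.71783410264271, 'cx': 253.12861063420655, 'cy': 186.02394969705176, 'hand_eye': array([[ 3.42670676e-04, -9.54890447e-01, -2.96958108e-01,
         8.23664578e-02],
       [ 9.99999221e-01,  6.83593826e-04, -1.04421060e-03,
         1.57248757e-03],
       [ 1.20010546e-03, -2.96957518e-01,  9.54889937e-01,
        -1.44827377e-01],
       [ 0.00000000e+00,  0.00000000e+00,  0.00000000e+00,
         1.00000000e+00]])}
{'time_s': 0.1, 'joint_positions': array([-7.91533031e+01,  3.02725908e+01,  8.21484595e+01,  1.28840652e-03,
        6.76908625e+01, -1.02287048e+01]), 'qvel': array([ 0.10632876, -0.10254324, -0.17137232,  0.02180698, -0.04148102,
        0.03801848]), 'tau': array([-1.99332094e-04, -4.40983200e+01, -1.77151269e+01,  6.34630350e-02,
        5.33628871e-02, -4.56896942e-05]), 'position': array([ 0.22464735, -0.58256357,  0.24038396]), 'tcp_rot': array([[ 9.33111144e-01,  3.59587921e-01, -3.47133316e-04],
       [ 3.59587901e-01, -9.33109236e-01,  1.92226461e-03],
       [ 3.67309832e-04, -1.91851147e-03, -9.99998092e-01]]), 'force': array([-0.14967243, -0.1417888 ,  0.00391185]), 'moment': array([-0.05179374,  0.03408522,  0.02692899]), 'grasp_force': 0.0, 'opening': 0.9978451661249447}
```

View pics/top0.png

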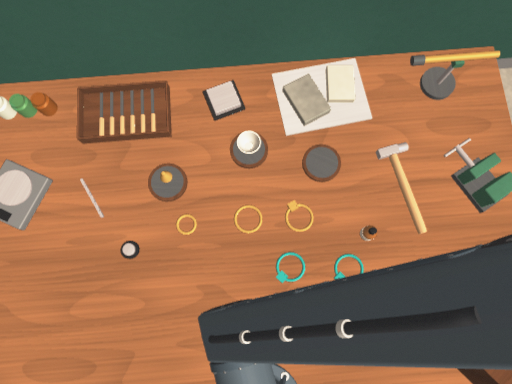

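View pics/scene0.png

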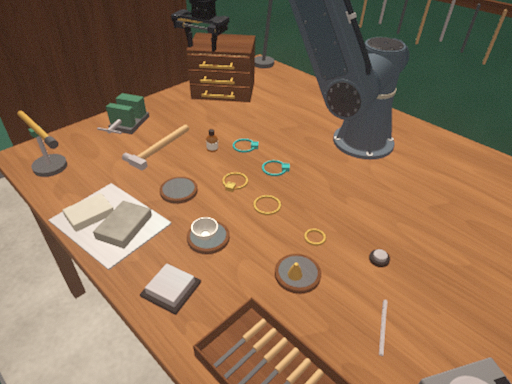

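The top view shows the button at (130,250), the brass seat at about (293,206) on a hoop centred at (300,218), and the empty block at (322,163). In the scene view they are at (380,257), (230,185) and (179,189). The turquoise look-alikes are separate. Next I refine these pixels and cross-check the two views.

```bash
cat > h.py <<'E'
import numpy as np
from rig import bot,capture,camera_model
def ray(n,uv,st=None):
    m=camera_model(n); f=192/np.tan(np.radians(m['vertical_fov']/2))
    d=np.array([(uv[0]-m['cx'])/f,(uv[1]-m['cy'])/f,1.])
    if n=='wrist':
        H=m['hand_eye']; R=st['tcp_rot']; return R@H[:3,3]+st['position'],R@H[:3,:3]@d
    return m['position'],m['rotation']@d
def onto(n,uv,z,st=None):
    p,d=ray(n,uv,st); return p+d*(z-p[2])/d[2]
def meet(a,b):
    (p,d),(q,e)=a,b
    t=np.linalg.lstsq(np.c_[d,-e],q-p,rcond=None)[0]; return (p+d*t[0]+q+e*t[1])/2,np.linalg.norm(p+d*t[0]-q-e*t[1])
E
python3 - <<'E'
from h import *
import cv2
def blob(mask,c,r):
    w=np.zeros_like(mask); cv2.circle(w,c,r,255,-1); mask=mask&w
    n,l,s,ce=cv2.connectedComponentsWithStats(mask)
    i=1+np.argmax(s[1:,4]); return ce[i],s[i]
P={}
for n,cs in dict(top=[(130,250),(322,163),(293,206),(300,218)],scene=[(380,256),(179,189),(230,185),(236,181)]).items():
    im=cv2.imread(f"pics/{n}0.png"); hsv=cv2.cvtColor(im,cv2.COLOR_BGR2HSV)
    steel=((hsv[:,:,1]<70)&(hsv[:,:,2]>110)).astype(np.uint8)*255
    wood=cv2.inRange(hsv,(0,90,90),(20,255,255)); 
    yel=cv2.inRange(hsv,(18,120,120),(34,255,255))
    seat=cv2.morphologyEx(yel,cv2.MORPH_OPEN,np.ones((5,5),np.uint8))
    P[n]=[blob(steel,cs[0],14)]+[blob((hsv[:,:,2]<95).astype(np.uint8)*255,cs[1],26)]+[blob(seat,cs[2],14),blob(yel,cs[3],22)]
    ys,xs=np.nonzero(yel[cs[3][1]-22:cs[3][1]+22,cs[3][0]-22:cs[3][0]+22])
for k,z in enumerate([.022,.016,.016,.004]):
    for n in P: print(n,P[n][k][0].round(1),P[n][k][1],onto(n,P[n][k][0],z).round(4))
    print(meet(*[ray(n,P[n][k][0]) for n in P]))
im=cv2.imread("pics/top0.png");a=cv2.resize(im[140:270,100:340],None,fx=3,fy=3,interpolation=2)
cv2.imwrite("pics/crop.png",a)
E
```

```text
top [128.4 249.1] [122 243  14  13 137] [0.4173 0.3233 0.022 ]
scene [380. 255.] [373 249  15  13 147] [0.4256 0.3267 0.022 ]
(array([0.41849192, 0.32498728, 0.01463461]), np.float64(0.0013796147862442862))
top [305.5 172.5] [305 172   2   2   2] [ 0.5922 -0.177   0.016 ]
scene [180.  199.5] [162 192  35  11  60] [ 0.6503 -0.1787  0.016 ]
(array([ 0.61750202, -0.19726366, -0.02277411]), np.float64(0.03965153651408482))
top [292.5 205.5] [290 202   6   8  46] [ 0.5007 -0.1307  0.016 ]
scene [230. 185.] [227 183   7   5  35] [ 0.506 -0.129  0.016]
(array([ 0.50217665, -0.13191859,  0.01173967]), np.float64(0.0020249767583048746))
top [297.3 214.1] [286 201  27  30 183] [ 0.4774 -0.1429  0.004 ]
scene [233.6 180.8] [223 172  25  17 147] [ 0.4754 -0.1472  0.004 ]
(array([ 0.47755005, -0.14332708,  0.00724875]), np.float64(0.00198644168011286))
```

>>> apply_moves(plan="0.4 -0.24 0 0 0 0;0.68 -0.41 0 0 0 0;0.68 -0.41 0 0 0 0;0.68 -0.41 0 0 0 0;0.68 -0.41 0 0 0 0;0.68 -0.41 0 0 0 0;0.68 -0.41 0 0 0 0;0.68 -0.41 0 0 0 0;0.68 -0.41 0 0 0 0;0.68 -0.41 0 0 0 0", gripper=-1)

```text
time_s: 0.93
position: [0.459, -0.2807, 0.241]
tcp_rot: [[0.933, 0.359, -0.0], [0.359, -0.933, 0.0], [-0.0, -0.001, -1.0]]
force: [0.6, -0.6, 0.7]
opening: 0.328
grasp_force: 0.0
```

>>> apply_moves(plan="0.68 -0.41 0 0 0 0;0.68 -0.41 0 0 0 0;0.68 -0.41 0 0 0 0;0.4 -0.24 0 0 0 0;0 0 0 0 0 0;0 0 0 0 0 0;0 0 0 0 0 0")

```text
time_s: 1.52
position: [0.5451, -0.1703, 0.2408]
tcp_rot: [[0.933, 0.36, -0.001], [0.36, -0.933, -0.0], [-0.001, -0.0, -1.0]]
force: [0.1, -1.0, 0.6]
opening: 0.003
grasp_force: 0.0
```

```bash
python3 - <<'E'
from h import *
import cv2,pickle
st=bot.read_state(); im=capture('wrist')[:,:,::-1]
pickle.dump(st,open('w1.pkl','wb')); cv2.imwrite('pics/w1.png',im); print(st['position'],st['tcp_rot'],abs(st['qvel']).max(),st['joint_positions'])
E
```

```text
[ 0.54514366 -0.17030812  0.2408481 ] [[ 9.32994170e-01  3.59889316e-01 -1.24892609e-03]
 [ 3.59889571e-01 -9.32994907e-01 -2.13126078e-05]
 [-1.17291186e-03 -4.29590935e-04 -9.99999220e-01]] 1.5209578876842809 [-2.85381573e+01  2.61145918e+01  8.99427352e+01 -3.92278540e-02
  6.40049587e+01  4.03856400e+01]
```

View pics/w1.png

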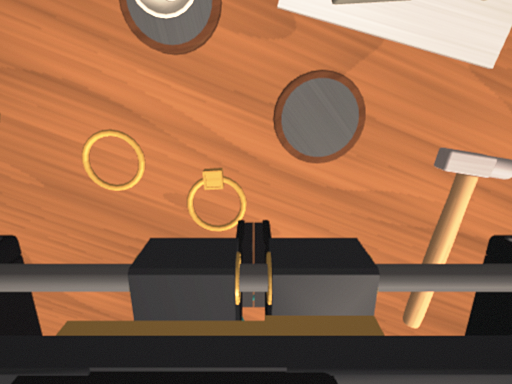

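The wrist view shows the seat at about (213,179) with the hoop centred at (217,203). The empty block is at about (319,116), and the arm's own gripper is at the bottom of the frame.

```bash
python3 - <<'E'
from h import *
import cv2,pickle
st=pickle.load(open('w1.pkl','rb')); im=cv2.imread('pics/w1.png'); hsv=cv2.cvtColor(im,cv2.COLOR_BGR2HSV)
def blob(m,c,r):
    w=np.zeros_like(m); cv2.circle(w,c,r,255,-1)
    C=cv2.findContours(m&w,cv2.RETR_EXTERNAL,cv2.CHAIN_APPROX_NONE)[0]; return max(C,key=cv2.contourArea)
g=blob(((hsv[:,:,1]<90)&(hsv[:,:,2]<150)).astype(np.uint8)*255,(319,116),55)
e=cv2.fitEllipse(g); c=onto('wrist',e[0],.016,st); print('block',e,c.round(4))
pts=np.array([onto('wrist',p[0],.016,st) for p in g]); print('grey diam',2*np.linalg.norm(pts-c,axis=1).mean())
yel=cv2.inRange(hsv,(14,120,120),(34,255,255))
print(hsv[179,213],hsv[116,319],hsv[203,189])
s=blob(cv2.morphologyEx(yel,cv2.MORPH_OPEN,np.ones((10,10),np.uint8)),(213,179),16)
r=cv2.minAreaRect(s); t=onto('wrist',r[0],.016,st); print('seat',r,t.round(4))
h=blob(yel,(217,200),40); hp=[p[0] for p in h if p[0][1]>195]
he=cv2.fitEllipse(np.array(hp)); hc=onto('wrist',he[0],.004,st); print('hoop',he,hc.round(4),np.linalg.norm((t-hc)[:2]))
print('from scene',onto('top',(322,163),.016),onto('scene',(179,188.5),.016))
E
```

```text
block ((319.6961364746094, 116.8797378540039), (74.63642883300781, 79.8641586303711), 35.974098205566406) [ 0.6241 -0.2261  0.016 ]
grey diam 0.09107387082799434
[ 20 159 247] [ 15  27 113] [ 21 156 252]
seat ((214.0, 180.5), (19.0, 20.0), 90.0) [ 0.5038 -0.1341  0.016 ]
hoop ((216.30575561523438, 202.4437713623047), (56.11085891723633, 59.141265869140625), 106.84440612792969) [ 0.472  -0.1467  0.004 ] 0.034190245129317974
from scene [ 0.61605238 -0.22665594  0.016     ] [ 0.62346214 -0.21944913  0.016     ]
```

>>> apply_moves(plan="0 -0.4 0.06 0 0 0;0 -0.8 0.06 0 0 0;0 -0.8 0.06 0 0 0;0 -0.8 0.06 0 0 0;0 -0.8 0.06 0 0 0;0 -0.8 0.06 0 0 0;0 -0.8 0.06 0 0 0;0 -0.8 0.06 0 0 0;0 -0.8 0.06 0 0 0;0 -0.8 0.06 0 0 0")

```text
time_s: 2.4
position: [0.4085, 0.1845, 0.2114]
tcp_rot: [[0.934, 0.356, 0.0], [0.356, -0.934, -0.0], [0.0, 0.0, -1.0]]
force: [0.6, -0.2, 0.1]
opening: 0.006
grasp_force: 0.0
```

>>> apply_moves(plan="0 -0.8 0.06 0 0 0;0 -0.8 0.06 0 0 0;0 -0.6 0.06 0 0 0;0 -0.3 0.02 0 0 0;0 0 0 0 0 0;0 0 0 0 0 0;0 0 0 0 0 0")

```text
time_s: 2.98
position: [0.3648, 0.2998, 0.2013]
tcp_rot: [[0.934, 0.358, 0.0], [0.358, -0.934, -0.0], [-0.0, 0.001, -1.0]]
force: [-0.5, -0.5, -0.0]
opening: 0.007
grasp_force: 0.0
```

```bash
python3 - <<'E'
from h import *
import cv2,pickle
st=bot.read_state(); im=capture('wrist')[:,:,::-1]
pickle.dump(st,open('w2.pkl','wb')); cv2.imwrite('pics/w2.png',im); print(st['position'],st['tcp_rot'],abs(st['qvel']).max(),st['joint_positions'])
E
```

```text
[0.36479671 0.29981335 0.20132301] [[ 9.33729867e-01  3.57978365e-01  1.58988692e-04]
 [ 3.57978399e-01 -9.33729742e-01 -4.85255879e-04]
 [-2.52586358e-05  5.10012425e-04 -9.99999870e-01]] 0.8756169238550534 [ 2.58376796e+01  2.20438444e+01  1.05971489e+02 -3.67993639e-02
  5.19885909e+01  9.48842476e+01]
```

View pics/w2.png

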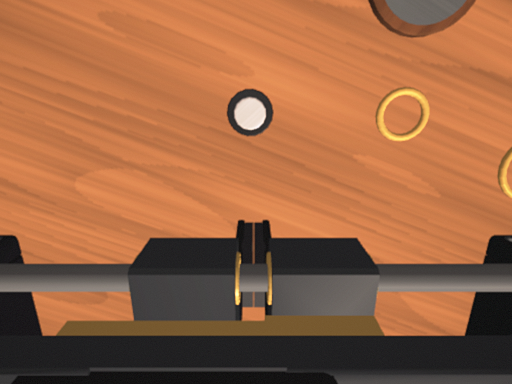

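The button's steel top is at about (250,113) in this view, well clear of the fingers.

```bash
python3 - <<'E'
from h import *
import cv2,pickle
st=pickle.load(open('w2.pkl','rb')); im=cv2.imread('pics/w2.png'); hsv=cv2.cvtColor(im,cv2.COLOR_BGR2HSV)
m=((hsv[:,:,1]<70)&(hsv[:,:,2]>150)).astype(np.uint8)*255; m[:85]=0;m[140:]=0;m[:,:220]=0;m[:,280:]=0
g=max(cv2.findContours(m,cv2.RETR_EXTERNAL,cv2.CHAIN_APPROX_NONE)[0],key=cv2.contourArea); e=cv2.fitEllipse(g)
c=onto('wrist',e[0],.022,st); d=2*np.mean([np.linalg.norm(onto('wrist',p[0],.022,st)-c) for p in g])
s=bot.read_state(); print(e,c,d,'tool delta units',s['tcp_rot'].T@(c-s['position'])/.05)
E
```

```text
((249.64646911621094, 113.2561264038086), (30.895397186279297, 31.641883850097656), 171.38543701171875) [0.42090907 0.32383781 0.022     ] 0.03214859193091385 tool delta units [ 1.21809024 -0.05225421  3.5869716 ]
```

>>> apply_moves(plan="0.2 0 0.2 0 0 0;0.4 -0.02 0.4 0 0 0;0.4 -0.02 0.5 0 0 0;0.22 -0.01 0.5 0 0 0;0 0 0.5 0 0 0;0 0 0.4 0 0 0;0 0 0.3 0 0 0;0 0 0.1 0 0 0;0 0 0 0 0 0;0 0 0 0 0 0")

```text
time_s: 3.87
position: [0.421, 0.3247, 0.0566]
tcp_rot: [[0.934, 0.358, 0.0], [0.358, -0.934, 0.0], [0.0, 0.0, -1.0]]
force: [0.4, -0.4, -0.9]
opening: 0.007
grasp_force: 0.0
```

>>> apply_moves(plan="0 0 0.08 0 0 0;0 0 0.08 0 0 0;0 0 0.08 0 0 0;0 0 0.06 0 0 0;0 0 0.04 0 0 0;0 0 0 0 0 0;0 0 0 0 0 0")

```text
time_s: 4.45
position: [0.4203, 0.3255, 0.0394]
tcp_rot: [[0.933, 0.36, 0.0], [0.36, -0.933, 0.0], [0.0, -0.0, -1.0]]
force: [0.3, -0.5, 2.4]
opening: 0.003
grasp_force: 1.2
```

>>> apply_moves(plan="0 0 0.03 0 0 0;0 0 0.03 0 0 0;0 0 0.02 0 0 0;0 0 0 0 0 0;0 0 0 0 0 0")

```text
time_s: 4.87
position: [0.4203, 0.3255, 0.0354]
tcp_rot: [[0.933, 0.36, 0.0], [0.36, -0.933, 0.0], [0.0, -0.0, -1.0]]
force: [0.6, -0.5, 4.6]
opening: 0.005
grasp_force: 2.3
```

>>> apply_moves(plan="0 0 0.02 0 0 0;0 0 0.01 0 0 0;0 0 0 0 0 0;0 0 0 0 0 0")

```text
time_s: 5.2
position: [0.4203, 0.3255, 0.035]
tcp_rot: [[0.933, 0.36, 0.001], [0.36, -0.933, 0.0], [0.001, -0.0, -1.0]]
force: [-1.7, -1.2, 12.6]
opening: 0.006
grasp_force: 6.5
```

The button bottomed out at TCP z = 0.035 with 12.6 N, so it is fully down. Next I lift off and traverse to the seat.

>>> apply_moves(plan="0 0 -0.05 0 0 0;0 0 -0.1 0 0 0;0 0 -0.2 0 0 0;0 0 -0.3 0 0 0;0 0 -0.5 0 0 0;0 0 -0.6 0 0 0;0 0 -0.6 0 0 0;0 0 -0.5 0 0 0;-0.04 0.2 -0.3 0 0 0;-0.08 0.4 -0.15 0 0 0")

```text
time_s: 6.03
position: [0.4261, 0.2967, 0.2016]
tcp_rot: [[0.932, 0.362, 0.005], [0.362, -0.932, 0.003], [0.005, -0.001, -1.0]]
force: [0.4, -0.5, 0.1]
opening: 0.001
grasp_force: 0.0
```

>>> apply_moves(plan="-0.15 0.78 0 0 0 0;-0.15 0.78 0 0 0 0;-0.15 0.78 0 0 0 0;-0.15 0.78 0 0 0 0;-0.15 0.78 0 0 0 0;-0.15 0.78 0 0 0 0;-0.15 0.78 0 0 0 0;-0.15 0.78 0 0 0 0;-0.15 0.78 0 0 0 0;-0.15 0.78 0 0 0 0")

```text
time_s: 6.87
position: [0.495, -0.0975, 0.1989]
tcp_rot: [[0.933, 0.359, -0.001], [0.359, -0.933, 0.0], [-0.001, -0.001, -1.0]]
force: [1.0, 0.5, 0.4]
opening: 0.004
grasp_force: 0.0
```

>>> apply_moves(plan="-0.08 0.5 0 0 0 0;-0.04 0.28 0 0 0 0;0 0 0 0 0 0;0 0 0 0 0 0;0 0 0 0 0 0")

```text
time_s: 7.28
position: [0.5029, -0.1323, 0.1985]
tcp_rot: [[0.933, 0.361, -0.002], [0.361, -0.933, 0.002], [-0.001, -0.002, -1.0]]
force: [-0.5, 0.2, -0.0]
opening: 0.004
grasp_force: 0.0
```

```bash
python3 - <<'E'
from h import *
import cv2
s=bot.read_state();print(s['position'],s['force'],s['tcp_rot'].T@(np.array([.504,-.134,.057])-s['position'])/.05)
im=capture('scene')[:,:,::-1]; cv2.imwrite('pics/s2.png',im)
a=cv2.imread('pics/scene0.png')
d=cv2.absdiff(im[235:275,360:400],a[235:275,360:400]); print('button diff',d.mean(),d.max())
E
```

```text
[ 0.50288174 -0.13225688  0.1984914 ] [-0.49162883  0.22656498 -0.0388156 ] [0.01198951 0.04712607 2.82971339]
button diff 2.3364583333333333 15
```

The button is back up: the image there is unchanged. Now I descend to the seat and hold.

>>> apply_moves(plan="0.01 0.03 0.2 0 0 0;0 0.01 0.4 0 0 0;0 0 0.6 0 0 0;0 0 0.6 0 0 0;0 0 0.5 0 0 0;0 0 0.3 0 0 0;0 0 0.15 0 0 0;0 0 0.06 0 0 0;0 0 0.02 0 0 0;0 0 0 0 0 0")

```text
time_s: 8.17
position: [0.5057, -0.1357, 0.0577]
tcp_rot: [[0.933, 0.36, 0.001], [0.36, -0.933, -0.0], [0.001, 0.001, -1.0]]
force: [0.3, 0.2, -0.2]
opening: 0.007
grasp_force: 0.0
```

```bash
python3 - <<'E'
from h import *
import cv2
s=bot.read_state();print(s['position'],s['force'],s['tcp_rot'][:,2])
im=capture('scene')[:,:,::-1]; w=capture('wrist')[:,:,::-1]
cv2.imwrite('pics/s3.png',np.hstack([cv2.resize(im[120:240,150:290],(448,384)),w[:,100:430]]))
E
```

```text
[ 0.50566234 -0.13572621  0.05774198] [ 0.26502751  0.17362845 -0.21920108] [ 9.96790175e-04 -4.91768594e-04 -9.99999382e-01]
```

View pics/s3.png

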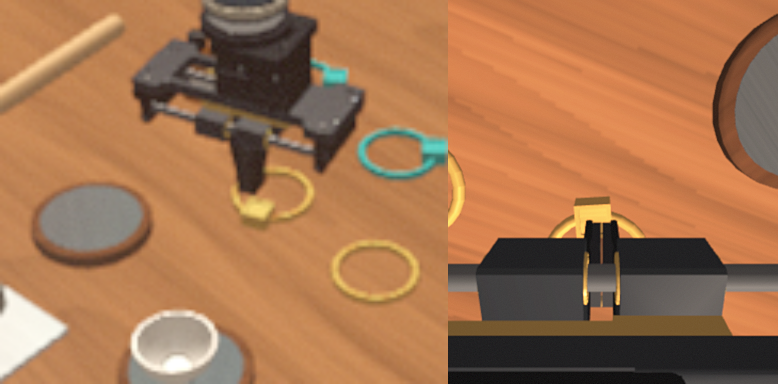

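The seat shows at wrist columns 227–262 (centre about 245), while the fingertips are at about 253, so the tip is a few mm off. I'll measure this properly.

```bash
python3 - <<'E'
from h import *
import cv2
s=bot.read_state(); im=cv2.imread('pics/s3.png')[:,448:]; hsv=cv2.cvtColor(im,cv2.COLOR_BGR2HSV)
yel=cv2.inRange(hsv,(14,100,90),(34,255,255))
for r in range(192,236,3):
    x=np.nonzero(yel[r,110:180])[0]+210; v=hsv[r,x-100,2] if len(x) else []
    print(r,x.min() if len(x) else None,x.max() if len(x) else None,np.median(v) if len(v) else None)
for uv in [(227,206),(262,206)]: # far edge corners of top face
    p=onto('wrist',uv,.016,s); print(p, s['tcp_rot'].T@(p-s['position']))
E
```

```text
192 None None None
195 None None None
198 228 261 127.0
201 227 261 128.0
204 226 262 154.0
207 225 262 251.0
210 226 262 252.0
213 226 268 252.0
216 222 275 252.0
219 217 279 245.0
222 213 279 222.0
225 210 279 249.0
228 210 279 249.0
231 210 279 249.5
234 210 254 250.0
[ 0.50998415 -0.11758476  0.016     ] [ 0.01037346 -0.0158695   0.0422395 ]
[ 0.51830199 -0.13913862  0.016     ] [0.01037715 0.00723361 0.04227812]
```

>>> apply_moves(plan="-0.01 -0.03 0 0 0 0;-0.02 -0.05 0.02 0 0 0;0 0 0.01 0 0 0;0 0 0 0 0 0;0 0 0 0 0 0;0 0 0 0 0 0;0 0 0 0 0 0;0 0 0 0 0 0;0 0 0 0 0 0;0 0 0 0 0 0")

```text
time_s: 9.1
position: [0.5024, -0.1328, 0.0557]
tcp_rot: [[0.933, 0.36, -0.0], [0.36, -0.933, 0.0], [-0.0, -0.0, -1.0]]
force: [0.8, 0.6, -0.2]
opening: 0.003
grasp_force: 0.0
```

>>> apply_moves(plan="0 0 0 0 0 0;0 0 0 0 0 0;0 0 0 0 0 0;0 0 0 0 0 0;0 0 0 0 0 0;0 0 0 0 0 0;0 0 0 0 0 0;0 0 0 0 0 0;0 0 0 0 0 0;0 0 0 0 0 0")

```text
time_s: 9.93
position: [0.5023, -0.1327, 0.0558]
tcp_rot: [[0.933, 0.36, -0.0], [0.36, -0.933, 0.0], [-0.0, -0.0, -1.0]]
force: [0.3, 0.2, -0.7]
opening: 0.005
grasp_force: 0.0
```

>>> apply_moves(plan="0 0 0 0 0 0;0 0 0 0 0 0;0 0 0 0 0 0;0 0 0 0 0 0;0 0 0 0 0 0;0 0 0 0 0 0;0 0 0 0 0 0;0 0 0 0 0 0;0 0 0 0 0 0;0 0 0 0 0 0")

```text
time_s: 10.77
position: [0.5024, -0.1327, 0.0558]
tcp_rot: [[0.933, 0.36, 0.0], [0.36, -0.933, -0.0], [0.0, 0.0, -1.0]]
force: [0.2, 0.3, -0.6]
opening: 0.006
grasp_force: 0.0
```

>>> apply_moves(plan="0 0 0 0 0 0;0 0 0 0 0 0;0 0 0 0 0 0;0 0 0 0 0 0;0 0 0 0 0 0;0 0 -0.2 0 0 0;0 0 -0.4 0 0 0;0.1 0.16 -0.4 0 0 0;0.2 0.33 -0.2 0 0 0;0.3 0.49 0 0 0 0")

```text
time_s: 11.6
position: [0.5477, -0.1669, 0.1189]
tcp_rot: [[0.933, 0.361, 0.001], [0.361, -0.933, -0.0], [0.001, 0.001, -1.0]]
force: [0.1, -0.3, -1.4]
opening: 0.007
grasp_force: 0.0
```

>>> apply_moves(plan="0.3 0.49 0 0 0 0;0.3 0.49 0 0 0 0;0.2 0.33 0 0 0 0;0.15 0.25 0.1 0 0 0;0.05 0.08 0.2 0 0 0;0 0 0.3 0 0 0;0 0 0.3 0 0 0;0 0 0.15 0 0 0;0 0 0 0 0 0;0 0 0 0 0 0")

```text
time_s: 12.43
position: [0.6233, -0.2256, 0.0628]
tcp_rot: [[0.933, 0.36, -0.002], [0.36, -0.933, 0.001], [-0.001, -0.002, -1.0]]
force: [-0.3, 0.7, 0.7]
opening: 0.006
grasp_force: 0.0
```

```bash
python3 - <<'E'
from h import *
import cv2
s=bot.read_state();print(s['position'],s['tcp_rot'].T@(np.array([.624,-.226,.056])-s['position'])/.05)
im=capture('scene')[:,:,::-1]; w=capture('wrist')[:,:,::-1]
cv2.imwrite('pics/s4.png',np.hstack([cv2.resize(im[120:240,130:270],(448,384)),w[:,100:430]]))
hsv=cv2.cvtColor(w,cv2.COLOR_BGR2HSV)
g=((hsv[:,:,1]<90)&(hsv[:,:,2]<150)).astype(np.uint8)*255
g[232:]=0
C=max(cv2.findContours(g,0,1)[0],key=cv2.contourArea)
P=np.array([onto('wrist',p[0],.016,s) for p in C if p[0][1]<225])[:,:2]
A=np.c_[2*P,np.ones(len(P))]; x=np.linalg.lstsq(A,(P**2).sum(1),rcond=None)[0]; print('centre',x[:2],'r',np.sqrt(x[2]+x[:2]@x[:2]),len(P))
E
```

```text
[ 0.62334036 -0.22557021  0.06284792] [0.00937941 0.01297329 0.13692803]
centre [ 0.62144049 -0.22618526] r 0.04567314398370218 197
```

View pics/s4.png

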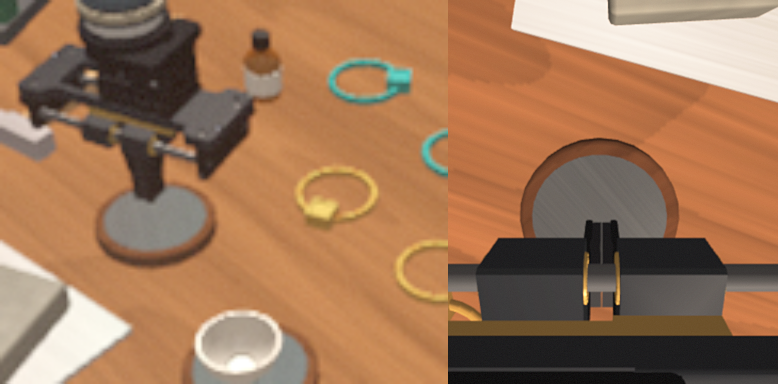

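The fingertips are over the middle of the empty block to within about 2 mm. I lower a little and hold.

>>> apply_moves(plan="-0.01 0 0.05 0 0 0;-0.01 0 0.06 0 0 0;0 0 0.02 0 0 0;0 0 0 0 0 0;0 0 0 0 0 0;0 0 0 0 0 0;0 0 0 0 0 0;0 0 0 0 0 0;0 0 0 0 0 0;0 0 0 0 0 0")

```text
time_s: 13.37
position: [0.6232, -0.2266, 0.0568]
tcp_rot: [[0.933, 0.36, 0.0], [0.36, -0.933, -0.0], [0.0, 0.0, -1.0]]
force: [-0.7, 0.6, 0.0]
opening: 0.005
grasp_force: 0.0
```

>>> apply_moves(plan="0 0 0 0 0 0;0 0 0 0 0 0;0 0 0 0 0 0;0 0 0 0 0 0;0 0 0 0 0 0;0 0 0 0 0 0;0 0 0 0 0 0;0 0 0 0 0 0;0 0 0 0 0 0;0 0 0 0 0 0")

```text
time_s: 14.2
position: [0.6232, -0.2266, 0.0568]
tcp_rot: [[0.933, 0.36, 0.0], [0.36, -0.933, -0.0], [0.0, 0.0, -1.0]]
force: [-0.7, 0.7, -0.0]
opening: 0.006
grasp_force: 0.0
```

>>> apply_moves(plan="0 0 0 0 0 0;0 0 0 0 0 0;0 0 0 0 0 0;0 0 0 0 0 0;0 0 0 0 0 0;0 0 0 0 0 0;0 0 0 0 0 0;0 0 0 0 0 0;0 0 0 0 0 0;0 0 0 0 0 0")

```text
time_s: 15.03
position: [0.6232, -0.2265, 0.0567]
tcp_rot: [[0.933, 0.36, -0.0], [0.36, -0.933, 0.0], [-0.0, -0.0, -1.0]]
force: [0.9, -0.8, 0.5]
opening: 0.004
grasp_force: 0.0
```

```bash
python3 -c "
from rig import bot
s=bot.read_state();print(s['position'],s['force']);print(bot.hand_in())"
```

```text
[ 0.62315388 -0.22654382  0.0567159 ] [ 0.91427476 -0.7873679   0.48629434]
the job is handed in; nothing more can be done
None
```

I pressed the call button fully down and let it spring back, pointed at the square seat for over two seconds, and handed in at about 15 s with the gripper still pointing at the middle of the empty block; it touched nothing but the button.

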